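Present the corrosion coupon to the inspection camera

TASK

Draw the coupon holder, the white plug with the tall upright bar grip, out of the reaction vessel by its grip and show the steel coupon below it to the inspection camera: centred, 110 mm in front of the lens, a flat face square to the lens, long edge upright in the camera's tilted view, grip end up. Do not touch the coupon with the gripper nor anything of the camera, and leave the other plugs and bench things where they are. Finish while still holding it there, motionless in the air; do not let go.

Things in the scene. Friction and masses are not known exactly. Their poses are not given: they have to be found in the camera images.
- reactor: Fixed unit, place and yaw vary: blue stirrer hotplate (200 x 190 mm), metal bath (180 mm across, rim 145 mm above the bench), in it a glass vessel with a grey lid (136 mm square, top 172 mm up). Three grey necks (33 mm outside, 24 mm bore, rims 188 mm up), 38 mm from the middle, 66 mm apart, hold the three plugs in varying order. Origin: middle, at bench level; z up.
- coupon_holder: Loose white plug with tall bar grip, ~70 g, yaw varies. Origin: centre of the underside of its flange (31 mm across), resting on a neck rim; z up its axis. Bar: 12 mm thick along y, 30 mm wide along x, 6 to 46 mm above origin; pinch it along y. Below: spigot 20 mm across, 18 long, loose in the bore, 6 mm rod, coupon, lower end 63 mm below origin. Lifted 70 mm it is clear.
- coupon: Steel plate fixed to the holder: 3 mm thick along x, 14 mm wide along y, 30 mm long along z (axes parallel to the holder's). Origin: its centre, 48 mm below the holder's origin on the plug axis. Its flat faces look along +x and -x; either may face the camera.
- coupon_mid (a point): Centre of the coupon, 48 mm below the holder's origin.
- knob_plug: Other plug, leave alone: white, same flange, low round knob, top 18 mm above the neck rim. Origin: centre of its flange's underside.
- square_plug: Other plug, leave alone: white, same flange, low square head (20 mm), top 18 mm above the neck rim. Origin: centre of its flange's underside.
- camera_stand: Fixed stand: flat dark base (130 x 130 mm, 14 mm high) and upright steel post (16 mm across, 384 mm high). Origin: bench level, straight below the lens front; the post stands 135 mm from it along +x, the base reaches from 35 to 165 mm. Place and yaw vary.
- inspection_camera: Camera on the stand: black lens barrel (38 mm across, 34 mm long), grey housing behind (50 x 50 x 58 mm). Origin: centre of the lens front, 135 mm from the post's axis and 238 to 308 mm above the bench (varies). Looks along its own -x, 0.4 rad (23 degrees) below level, roughly towards the robot; its z is upright in its view, leaning 0.4 rad from vertical.
- focus (a point): Where the coupon's centre belongs: 110 mm in front of the lens on the camera's axis (195 to 265 mm above the bench). Same axes as the camera.
- beaker: Bystander: small glass beaker, 66 mm across, 70 mm high. Origin: centre of its underside.
- amber_bottle: Bystander: amber bottle, 60 mm across, 110 mm high. Origin: centre of its underside.
- spatula: Bystander: slim steel lab spatula, 185 mm long, 5 mm high, lying on the bench along its x. Origin: its middle, underneath.
- boss_clamp: Bystander: small dark clamp with a blue knob, 71 x 50 mm, 26 mm high, lying on the bench. Origin: its underside.

How it is judged:
On the way:
1. the coupon holder is held by the gripper, the coupon drawn wholly out above the neck rims (contact force between the fingers and coupon_holder above 1 N and height (world z) of coupon_mid above 0.203 m), for 0.1 s.
At the end, for the whole second after the job is handed in: Gripper alone holds the holder, at rest in the air; coupon centre within 15 mm of the point 110 mm before the lens; face square to lens and long edge upright in view within 0.17 rad, grip end up; other plugs within 8 mm, bystanders within 30 mm of their start (distance between coupon_mid and focus below 0.015 m and angle between the x axis of coupon and the x axis of inspection_camera, either way round below 0.17 rad and angle between the z axis of coupon_holder and the z axis of inspection_camera, either way round below 0.17 rad and angle between coupon_holder's own z axis and vertical below 1 rad and contact force between the fingers and coupon_holder above 1 N and linear speed of coupon_holder below 0.02 m/s and contact force between coupon_holder and reactor below 0.2 N and contact force between coupon_holder and camera_stand below 0.2 N and contact force between coupon_holder and beaker below 0.2 N and contact force between coupon_holder and amber_bottle below 0.2 N and distance of each of knob_plug, square_plug from where it was at the start of the episode below 0.008 m and distance of each of beaker, amber_bottle, spatula, boss_clamp from where it was at the start of the episode below 0.03 m); the arm keeps its last pose, push and grip.
It fails at once if the gripper or arm touches the coupon (contact force between any of the fingers, the arm and coupon above 0.3 N).
It fails at once if the camera or its stand is touched (contact force between camera_stand and anything else above 1 N).
It fails at once if another plug is pulled up or a bystander pushed away (distance of any of knob_plug, square_plug from where it was at the start of the episode above 0.008 m or distance of any of beaker, amber_bottle, spatula, boss_clamp from where it was at the start of the episode above 0.03 m).
It also fails if it takes over 38 s, if anything falls off the work surface, if the arm or the gripper's body presses on something with over 40 N, if the wrist force passes 120 N, or if a joint passes its speed limit or range.

ROBOT

A 6-joint arm with a two-finger parallel gripper is mounted at the origin on the work surface. World frame = base frame: x ahead of the robot, y to its left, z up, the work surface at z = 0. Lengths are in m, angles in rad, forces in N, time in s.
With the tool pointing down it reaches from about 0.35 to 0.8 m from the base axis. Payload 7.3 kg.
Tool frame: the origin (TCP) lies on the centre line of the jaws, within the pads' length; the fingertips stand 25 mm ahead of it and the grasp point (between the pads) lies 6 mm ahead of it; y points along the fingers, z is the direction in which the jaws open and shut, and the axes are right-handed (so a half turn about y gives the same grasp; the last joint's range is limited). The gripper opens to 85 mm and grips with 20 to 120 N. Pads are 22 mm wide; open, the fingers measure 114 mm over their backs; the gripper's body (76 mm by 85 mm) begins 54 mm behind the grasp point. The pads swing forward as they close: fully open they stand 13 mm farther back than shut.
Start: joints at [-1.256, 0.342, 1.524, -0, 1.275, -0.146], TCP at [0.233, -0.47, 0.256] pointing down, gripper open.
Joint ranges: [-2.53, 2.53], [-0.77, 2.02], [0.04, 2.7], [-1, 4.14], [0.28, 2.66], [-3.11, 3.11]. Speed limits (rad/s): [2.57, 2.57, 3.14, 3.14, 3.14, 3.14].

INTERFACE

Orientations are given as [roll, pitch, yaw] about the fixed x, y, z axes, in that order (R = Rz(yaw) Ry(pitch) Rx(roll)).
In Python, from cell import bot, vision, sign_off gives the robot as it stands.
- The arm moves only by the shell command python3 -m jog 'ROWS'. ROWS is JSON, a list of rows, each a list of 5 numbers: the finger opening in mm, from 0 to 85.4, then the shift along the world's x, y, z in mm, then the turn about the world's z in degrees. In form: [[hand, dx, dy, dz, twist], ...]. A call has 1 to 5 rows; each row is the pose to reach, as a shift and turn from the pose commanded when the call began; what a row does not reach only later rows make up. A row lasts 1/12 s, in which the tool goes at most 41.7 mm and 7.16 degrees, less where a joint would pass 70% of its speed; a pose out of reach is approached as far as the arm can. A call with a gripper value outside its range is refused whole. The fingers move at their own pace and stop on an object; the grip force is fixed at half the most. Time passes only in rows, so rows that repeat a pose let the fingers close. It gives the time, the measured TCP pose, the force and the opening at its end, in the units of the state.
- bot.get_state(): the state, without advancing time (a new reading comes with each control period).
- vision.read_camera(name): name is "side" or "top"; returns a dict with "pixels" (420x560x3 uint8, red, green, blue), "z_map" (420x560 float32, m along the optical axis (not along the pixel's ray), 0 where there is no reading), "fx", "fy", "cx", "cy" (pixels), "extrinsics" (4x4, takes a point from world to camera coordinates). Camera axes: x right, y up, looking along -z (the intrinsics and any distortion apply to the point x, -y, -z); pixel columns grow to the right and rows downward; lengths in m; the calibration is good to about 2 mm. A picture is of the moment at which its call begins.
- sign_off(): hands the job in, once; it reports no verdict.
The state is a dict: "time_s": time; "q": joint angles; "joint_velocities": joint speeds; "effort": joint torques, N m; "ee_pos": TCP position; "ee_rot": TCP orientation; "ft_force": force on the tool from outside, world axes, zero at the start; "torque": the same for the moment, N m; "finger_gap": opening from 0.0 (shut) to 1.0 (fully open).
Only numpy, scipy, OpenCV 4.12 (cv2) and the standard library are available. Lean on these libraries where they do the work, as an engineer would, in place of code of your own. Each camera call takes 0.05 s, during which the arm holds its last target.

## Working session

There is one attempt and no reset: what is moved stays moved. The work goes in short steps, Python scripts to look and compute and a shell command to move; the robot and the scene stay as the last step left them, time stands still between calls to the robot, and variables do not carry over. Pictures are saved under pics/ and viewed, and the job is handed in when it is done.

```bash
ls; mkdir -p pics; cat > h.py <<'E'
import numpy as np, cv2
from cell import bot, vision
def grab(name,tag):
    d=vision.read_camera(name); np.savez(f'pics/{tag}.npz',**d)
    cv2.imwrite(f'pics/{tag}.png',cv2.cvtColor(d['pixels'],cv2.COLOR_RGB2BGR)); return d
def load(tag): return dict(np.load(f'pics/{tag}.npz'))
def ray(d,u,v):
    E=d['extrinsics']; R=E[:3,:3]; t=E[:3,3]
    c=np.array([(u-d['cx'])/d['fx'],-(v-d['cy'])/d['fy'],-1.])
    return -R.T@t, R.T@c
def onz(d,u,v,z):
    o,r=ray(d,u,v); return o+r*(z-o[2])/r[2]
def pt(d,u,v):
    o,r=ray(d,u,v); return o+r*d['z_map'][int(round(v)),int(round(u))]
def proj(d,P):
    E=d['extrinsics']; c=E[:3,:3]@np.asarray(P)+E[:3,3]
    return d['cx']-d['fx']*c[0]/c[2], d['cy']+d['fy']*c[1]/c[2]
def cloud(d):
    v,u=np.mgrid[0:420,0:560]; z=d['z_map']; E=d['extrinsics']
    c=np.stack([(u-d['cx'])/d['fx']*z,-(v-d['cy'])/d['fy']*z,-z],-1)
    P=(c-E[:3,3])@E[:3,:3]; P[z<=0]=np.nan; return P
E
python3 - <<'E'
from h import *
for n in('top','side'):
    d=grab(n,n+'0'); print(n,d['fx'],d['fy'],d['cx'],d['cy'],[k for k in d]); print(-d['extrinsics'][:3,:3].T@d['extrinsics'][:3,3])
print(bot.get_state())
E
```

```text
pics
top 465.452619869063 465.452619869063 284.16126777507793 205.83247141765855 ['pixels', 'z_map', 'fx', 'fy', 'cx', 'cy', 'extrinsics']
[0.52006752 0.02843509 1.32464093]
side 402.20259077047695 402.20259077047695 274.85945753585895 212.73189153349128 ['pixels', 'z_map', 'fx', 'fy', 'cx', 'cy', 'extrinsics']
[ 0.47283132 -0.59945348  0.74610431]
{'time_s': 0.1, 'q': array([-1.25601982e+00,  3.42668890e-01,  1.52492049e+00, -2.53153274e-05,
        1.27538712e+00, -1.46025769e-01]), 'joint_velocities': array([-4.19539815e-05, -1.72016197e-03, -2.21875299e-03, -1.03908594e-03,
       -3.01797303e-03, -1.88234775e-03]), 'effort': array([ 2.50762205e-03, -4.34446049e+01, -2.46492612e+01, -9.44236945e-05,
        4.68916231e-03,  6.13059299e-06]), 'ee_pos': array([ 0.23335164, -0.46993271,  0.25568755]), 'ee_rot': array([-1.57216897e+00,  1.77408554e-04, -2.68078311e+00]), 'ft_force': array([ 0.11830296, -0.22409846, -0.29995475]), 'torque': array([ 0.04449616,  0.0135203 , -0.01115486]), 'finger_gap': 0.9980826031823605}
```

View pics/top0.png

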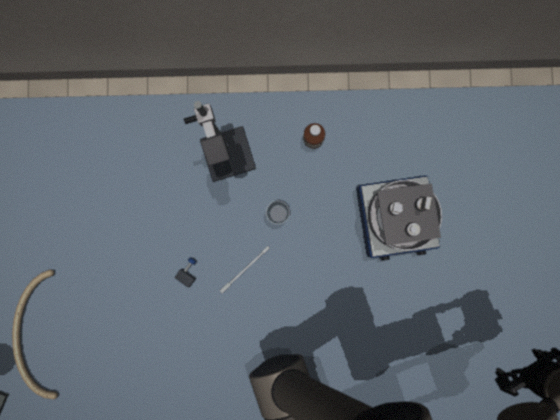

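View pics/side0.png

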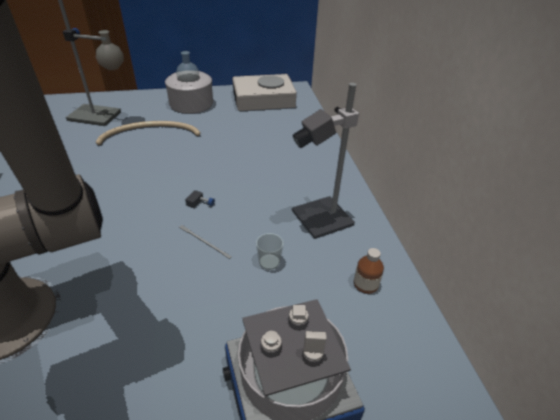

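```bash
python3 - <<'E'
import cv2
a=cv2.imread('pics/top0.png'); b=cv2.imread('pics/side0.png')
def z(im,x,y,w,h): return cv2.resize(im[y:y+h,x:x+w],(400,300),interpolation=cv2.INTER_CUBIC)
o=cv2.vconcat([cv2.hconcat([z(a,350,165,100,75),z(a,165,90,120,90)]),cv2.hconcat([z(b,220,290,160,120),z(b,260,70,160,120)])])
cv2.imwrite('pics/zoom0.png',o)
E
```

```text
(no output)
```

View pics/zoom0.png

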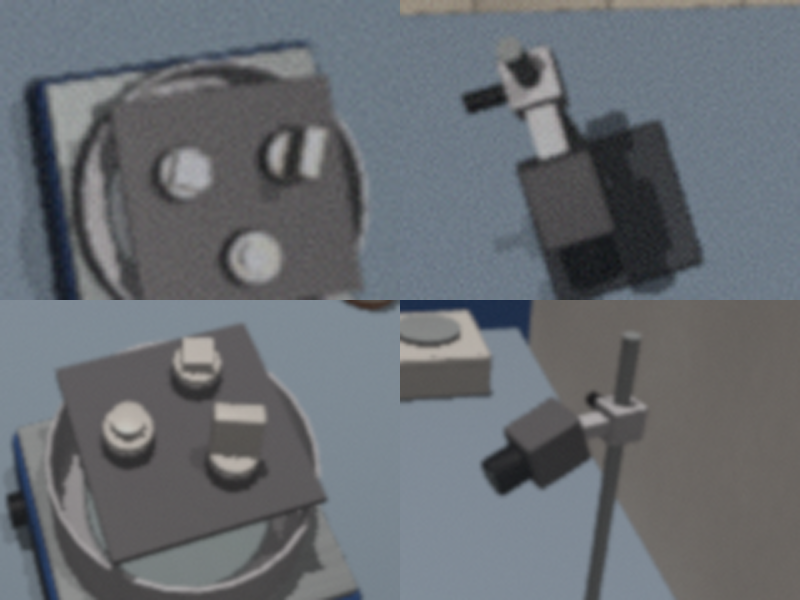

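```bash
python3 - <<'E'
from h import *
for n in('top0','side0'):
    d=load(n); P=cloud(d); hsv=cv2.cvtColor(d['pixels'],cv2.COLOR_RGB2HSV)
    c=pt(d,*((426,202) if n=='top0' else (315,338))); print(n,'c',c)
    near=np.hypot(P[...,0]-c[0],P[...,1]-c[1])<0.05
    for lo,hi in((.229,.24),(.205,.228)):
        m=near&(P[...,2]>lo)&(P[...,2]<hi)
        q=P[m]; 
        if len(q)<5: continue
        r=cv2.minAreaRect((q[:,:2]*1000).astype(np.float32)); print(lo,len(q),q.mean(0),r)
    print('max z',np.nanmax(P[near][:,2]))
    # necks/plugs heads
    for lo,hi in ((.196,.21),):
        m=(np.hypot(P[...,0]-c[0],P[...,1]-c[1])<0.15)&(P[...,2]>lo)&(P[...,2]<hi)
        nl,l,st,ce=cv2.connectedComponentsWithStats(m.astype(np.uint8))
        for i in range(1,nl):
            if st[i,4]>8: print('comp',st[i,4],ce[i],np.nanmean(P[l==i],0))
    # bar top by brightness
E
```

```text
top0 c [ 0.60014811 -0.28400562  0.23611465]
0.229 69 [ 0.59971252 -0.28894132  0.23269814] ((599.7425537109375, -289.27667236328125), (13.146886825561523, 29.307254791259766), 79.64087677001953)
0.205 34 [ 0.5982907  -0.28296025  0.21644913] ((592.8373413085938, -266.4295959472656), (29.817031860351562, 55.78137969970703), 17.401643753051758)
max z 0.23721916982724814
comp 13 [422.61538462 200.76923077] [ 0.60567386 -0.28536522  0.20360048]
comp 79 [397.21518987 207.21518987] [ 0.59126098 -0.22382261  0.20455945]
comp 73 [414.76712329 228.82191781] [ 0.53869685 -0.26416495  0.20313533]
side0 c [ 0.5965201  -0.29509074  0.23274983]
0.229 181 [ 0.5970158  -0.29151973  0.23362206] ((597.6580810546875, -290.73370361328125), (12.354939460754395, 29.342424392700195), 75.59491729736328)
0.205 175 [ 0.59613083 -0.29535175  0.21674431] ((595.85986328125, -294.4488830566406), (9.308496475219727, 30.80313491821289), 64.26905822753906)
max z 0.2366133630031702
comp 176 [298.1875     311.57954545] [ 0.58848054 -0.22745855  0.20454354]
comp 163 [270.54601227 337.16564417] [ 0.5368869  -0.26607898  0.20462252]
comp 96 [313.4375     349.33333333] [ 0.59666361 -0.29551563  0.20295665]
```

```bash
python3 - <<'E'
from h import *
d=load('top0'); P=cloud(d)
g=cv2.cvtColor(d['pixels'],cv2.COLOR_RGB2GRAY)
for n in('top0','side0'):
    e=load(n);Q=cloud(e)
    m=(Q[...,2]>.009)&(Q[...,2]<.020)&(Q[...,0]>.6)&(Q[...,0]<.95)&(Q[...,1]>.05)&(Q[...,1]<.35)
    ge=cv2.cvtColor(e['pixels'],cv2.COLOR_RGB2GRAY)
    m&=ge<90
    q=Q[m]; print(n,len(q),q.mean(0),cv2.minAreaRect((q[:,:2]*1000).astype(np.float32)))
    m=(Q[...,2]>.06)&(Q[...,0]>.55)&(Q[...,0]<.95)&(Q[...,1]>.0)&(Q[...,1]<.4)
    q=Q[m];print('above',len(q)); h,ed=np.histogram(q[:,2],bins=np.arange(.06,.42,.02));print(h)
    # post
    pm=m&(Q[...,2]>.06)&(Q[...,2]<.17); q=Q[pm]
    if len(q)>5: print('post',np.median(q,0),q.std(0))
    for z0 in np.arange(.2,.4,.02):
        q=Q[m&(Q[...,2]>z0)&(Q[...,2]<z0+.02)]
        if len(q)>3: print(round(z0,2),len(q),q[:,:2].min(0),q[:,:2].max(0),q.mean(0))
E
```

```text
top0 1092 [0.76537496 0.18470591 0.01387768] ((708.3485107421875, 181.44471740722656), (278.65777587890625, 147.54444885253906), 26.021854400634766)
above 1616
[103   0   0   1   4  12  11   7   6   0  11 259 795 308  24  25  50]
post [0.60185093 0.07826471 0.06920974] [0.06531922 0.0483871  0.02770799]
0.2 7 [0.7955627  0.21201856] [0.80602468 0.21546601] [0.79929994 0.21329081 0.2097611 ]
0.22 6 [0.7968233  0.21193108] [0.80313474 0.21337521] [0.79914792 0.2125275  0.22931802]
0.26 11 [0.66599387 0.16563239] [0.73381545 0.20229059] [0.69110135 0.17727423 0.27703961]
0.28 259 [0.66420334 0.16538099] [0.81625615 0.26307831] [0.69568135 0.18593772 0.29053858]
0.3 795 [0.68671752 0.165894  ] [0.82311297 0.2660331 ] [0.74744436 0.20633677 0.31215127]
0.32 308 [0.71716198 0.17485662] [0.82002656 0.2378956 ] [0.74942787 0.20377091 0.32402914]
0.34 24 [0.79320628 0.21130388] [0.80329815 0.22596596] [0.79657624 0.21621056 0.3501449 ]
0.36 25 [0.79233238 0.21171969] [0.80323017 0.22614675] [0.79657625 0.21650248 0.37083028]
0.38 50 [0.79313901 0.21244187] [0.80871871 0.2275692 ] [0.80110039 
[... 540 characters left out ...]
] [0.80681596 0.22047872] [0.79245482 0.2126702  0.25063962]
0.26 200 [0.66377157 0.16316128] [0.80571181 0.2201546 ] [0.72237416 0.18259766 0.2722267 ]
0.28 454 [0.66204636 0.16400621] [0.82026264 0.21636407] [0.72298347 0.18111812 0.29071339]
0.3 661 [0.68572213 0.16406763] [0.82137827 0.26748908] [0.74714848 0.19630365 0.31072575]
0.32 228 [0.71160668 0.1723838 ] [0.81645207 0.23189717] [0.7549209  0.20203213 0.32530771]
0.34 58 [0.79086504 0.20962609] [0.80719878 0.21982878] [0.79719256 0.21410969 0.35023424]
0.36 61 [0.79124735 0.20931319] [0.80665396 0.22218835] [0.79719077 0.21417314 0.3699811 ]
0.38 31 [0.79131214 0.21121968] [0.80729947 0.22741629] [0.79879045 0.21684787 0.38315012]
```

```bash
python3 - <<'E'
from h import *
a=np.radians(15.94); h=np.array([np.cos(a),np.sin(a),0]);up=np.array([0,0,1.])
X=np.cos(.4)*h+np.sin(.4)*up; Z=-np.sin(.4)*h+np.cos(.4)*up; Y=np.cross(Z,X)
O0=np.array([.6695,.181,.27])
for n in('top0','side0'):
    e=load(n);Q=cloud(e)-O0
    x,y,z=Q@X,Q@Y,Q@Z
    m=(x>-.05)&(x<.12)&(abs(y)<.03)&(z>-.04)&(z<.1)
    hs=m&(x>.045)&(x<.09); zz=z[hs]; hh,ed=np.histogram(zz,bins=np.arange(-.04,.1,.004)); print(n,hh)
    k=ed[hh.argmax()]; f=hs&(abs(z-k-.002)<.005); print('top face z',np.median(z[f]),'y range',y[f].min(),y[f].max())
    b=m&(x<.03)&(x>-.03); print('barrel',b.sum(), np.percentile(z[b],[2,50,90,98]) if b.sum() else '', 'x',np.percentile(x[m],[0,1,3,50,97,99,100]),'y',np.percentile(y[b],[1,50,99]))
    print('plane fit slope', np.linalg.lstsq(np.c_[x[f],y[f],np.ones(f.sum())],z[f],rcond=None)[0])
# bar
for n in('top0','side0'):
    d=load(n);g=cv2.cvtColor(d['pixels'],cv2.COLOR_RGB2GRAY);P=cloud(d)
    u,v=proj(d,[.598,-.2905,.234]);print(n,u,v)
    u,v=int(u),int(v);print(g[v-10:v+11,u-12:u+13])
E
```

```text
top0 [  0   0   0   0   0   0   4   2   4   2   2   3   2   3  18 243 203   4
   0   0   0   0   0   0   0   0   0   0   0   0   0   0   0   0]
top face z 0.023616585508216503 y range -0.024791432783588044 0.025600122107765126
barrel 197 [0.00267925 0.01472947 0.01863908 0.02118213] x [0.00225357 0.00463359 0.00742126 0.06291066 0.11445756 0.11814276
 0.11970036] y [-0.01846809 -0.00132242  0.01882511]
plane fit slope [-0.00283447  0.00856106  0.02371216]
side0 [  0   0   0   1  10  26  27  29  20  25  28  27  26  23  30  48 249   2
   0   0   0   0   0   0   0   0   0   0   0   0   0   0   0   0]
top face z 0.025328390794847607 y range -0.026747302501715167 0.025972748149129827
barrel 248 [-0.01046165  0.01133439  0.01887969  0.01999424] x [1.52780644e-05 3.94574199e-04 1.20437118e-03 5.41504265e-02
 1.15425028e-01 1.18529972e-01 1.19355140e-01] y [-0.0191497  -0.01109953  0.01271815]
plane fit slope [-0.0122664   0.02183021  0.02610115]
top0 428.5705999932687 202.93323090732068
[[ 90  89  92  83  89  89  89  95  91  90  85  90  86  89  83  87  94 108
  119 118 118 115 119 118 116]

[... 3648 characters left out ...]
31 134 135 136 139 141 145 147 149 152
  153 156 158 157 146 120  99]
 [ 89  84  83  88  93  95  96  96  98  99  99 100 103 106 108 111 114 113
  116 117 119 120 114 102  94]
 [ 90  82  82  84  87  87  87  87  87  87  87  87  89  88  89  88  90  90
   89  90  90  92  91  90  91]
 [ 90  83  81  85  88  85  86  85  85  85  85  86  86  85  86  84  85  85
   84  85  85  85  86  90  91]
 [ 89  82  81  85  87  85  85  86  86  85  86  83  85  85  84  86  84  85
   85  84  84  84  86  91  91]
 [ 88  80  80  83  85  84  85  85  86  85  84  85  85  85  84  85  85  84
   84  86  84  85  88  89  92]
 [ 87  81  82  84  86  84  84  84  85  85  84  85  84  85  84  84  84  85
   84  84  84  87  88  90  92]]
```

```bash
python3 - <<'E'
from h import *
for n,th in(('top0',125),('side0',135)):
    d=load(n);g=cv2.cvtColor(d['pixels'],cv2.COLOR_RGB2GRAY)
    u,v=proj(d,[.598,-.2905,.234])
    g4=cv2.resize(g,None,fx=4,fy=4,interpolation=cv2.INTER_LINEAR)
    nl,l,st,ce=cv2.connectedComponentsWithStats((g4>th).astype(np.uint8))
    k=l[int(v*4+2),int(u*4+2)]
    if k==0: print('bg');continue
    cs,_=cv2.findContours((l==k).astype(np.uint8),0,1)
    W=np.array([onz(d,(p[0][0]+.5)/4-.5,(p[0][1]+.5)/4-.5,.234) for p in cs[0]])
    print(n,cv2.minAreaRect((W[:,:2]*1000).astype(np.float32)))
from scipy.spatial.transform import Rotation as R
s=bot.get_state(); M=R.from_euler('xyz',s['ee_rot']).as_matrix(); print(M.round(3))
E
```

```text
top0 ((598.89990234375, -288.8877258300781), (11.013052940368652, 28.597515106201172), 76.56671142578125)
side0 ((598.4497680664062, -290.71295166015625), (11.475919723510742, 28.9802188873291), 77.29705047607422)
[[-0.896 -0.     0.445]
 [-0.445  0.001 -0.896]
 [-0.    -1.    -0.001]]
```

```bash
python3 -m jog '[[40,37,18,10,-6],[40,74,36,20,-12],[40,111,54,30,-18],[40,148,72,35,-24],[40,185,90,35,-30]]'; python3 -m jog '[[40,37,18,0,-5],[40,74,36,0,-9.4],[40,111,54,0,-9.4],[40,148,72,0,-9.4],[40,180,90,0,-9.4]]'; python3 -m jog '[[40,0,0,0,0],[40,0,0,0,0]]'
```

```text
time_s: 0.52
ee_pos: [0.419, -0.38, 0.2925]
ee_rot: [-1.569, 0.001, 3.073]
ft_force: [0.3, -1.2, -0.5]
finger_gap: 0.469
time_s: 0.93
ee_pos: [0.5993, -0.2892, 0.2906]
ee_rot: [-1.571, -0.001, 2.915]
ft_force: [1.0, -1.0, 0.0]
finger_gap: 0.467
time_s: 1.1
ee_pos: [0.5986, -0.2891, 0.2897]
ee_rot: [-1.571, -0.002, 2.918]
ft_force: [-0.0, -0.6, -0.9]
finger_gap: 0.472
```

```bash
python3 - <<'E'
from h import *
a=grab('top','t1'); b=grab('side','s1')
A=cv2.imread('pics/t1.png');B=cv2.imread('pics/s1.png')
def z(im,x,y,w,h): return cv2.resize(im[y:y+h,x:x+w],(400,300),interpolation=cv2.INTER_CUBIC)
cv2.imwrite('pics/z1.png',cv2.hconcat([z(A,350,165,120,90),z(B,220,250,200,150)]))
E
```

```text
(no output)
```

View pics/z1.png

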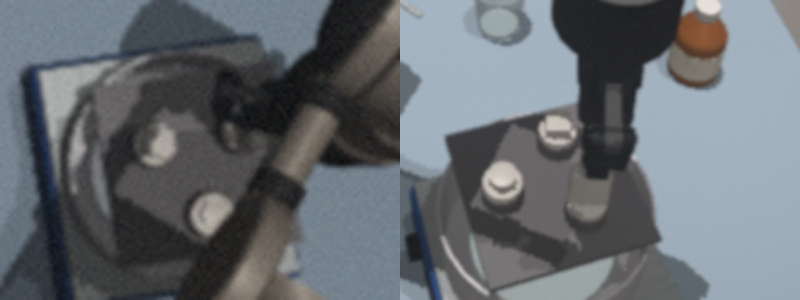

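```bash
python3 -m jog '[[40,0,-1,-30,0],[40,0,-1,-50,0],[40,0,-1,-60,0],[40,0,-1,-60,0]]'; python3 -m jog '[[5,0,0,0,0],[5,0,0,0,0],[5,0,0,0,0],[5,0,0,0,0],[5,0,0,0,0]]'; python3 -m jog '[[5,0,0,0,0],[5,0,0,0,0]]'
```

```text
time_s: 1.53
ee_pos: [0.5953, -0.2923, 0.2289]
ee_rot: [-1.572, -0.005, 2.913]
ft_force: [-1.0, -0.3, -0.0]
finger_gap: 0.474
time_s: 1.95
ee_pos: [0.5978, -0.2919, 0.2331]
ee_rot: [-1.57, 0.003, 2.915]
ft_force: [-0.3, 1.7, 5.4]
finger_gap: 0.129
time_s: 2.12
ee_pos: [0.5978, -0.2919, 0.2332]
ee_rot: [-1.57, 0.003, 2.915]
ft_force: [-1.2, 3.2, 6.6]
finger_gap: 0.132
```

```bash
python3 -m jog '[[5,0,0,10,0],[5,0,0,20,0],[5,0,0,32,0],[5,0,0,40,0],[5,0,0,40,0]]'; python3 - <<'E'
from h import *
a=grab('top','t2'); b=grab('side','s2')
A=cv2.imread('pics/t2.png');B=cv2.imread('pics/s2.png')
def z(im,x,y,w,h): return cv2.resize(im[y:y+h,x:x+w],(400,300),interpolation=cv2.INTER_CUBIC)
cv2.imwrite('pics/z2.png',cv2.hconcat([z(A,350,165,120,90),z(B,230,265,160,120)]))
E
```

```text
time_s: 2.53
ee_pos: [0.598, -0.2924, 0.2743]
ee_rot: [-1.569, 0.004, 2.915]
ft_force: [0.2, -0.2, -0.6]
finger_gap: 0.132
```

View pics/z2.png

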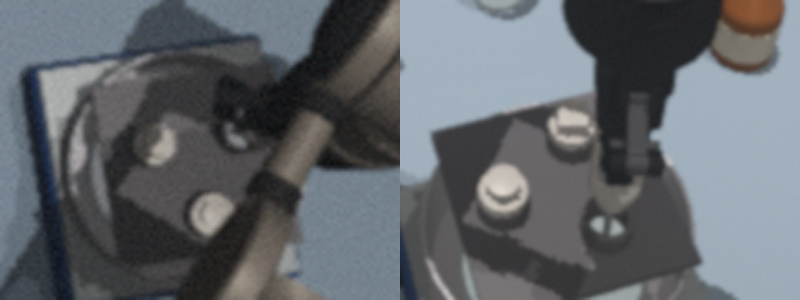

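```bash
python3 -m jog '[[5,-4,1,0,0],[5,-8,2,0,0],[5,-12,3,0,0],[5,-16,4,0,0],[5,-20,4.7,0,0]]'; python3 -m jog '[[5,0,0,0,0]]'
```

```text
time_s: 3.05
ee_pos: [0.5785, -0.2866, 0.271]
ee_rot: [-1.572, 0.004, 2.915]
ft_force: [9.7, 0.2, -3.4]
finger_gap: 0.127
time_s: 3.13
ee_pos: [0.5782, -0.2866, 0.2713]
ee_rot: [-1.572, 0.004, 2.915]
ft_force: [5.8, 0.4, -2.9]
finger_gap: 0.131
```

```bash
python3 -m jog '[[5,-5,1.2,0,0],[5,-10,2.3,0,0],[5,-14,3.3,0,0],[5,-18,4.2,0,0],[5,-22,5.1,0,0]]'; python3 -m jog '[[5,0,0,0,0]]';python3 - <<'E'
from h import *
a=grab('top','t3'); b=grab('side','s3')
A=cv2.imread('pics/t3.png');B=cv2.imread('pics/s3.png')
def z(im,x,y,w,h): return cv2.resize(im[y:y+h,x:x+w],(400,300),interpolation=cv2.INTER_CUBIC)
cv2.imwrite('pics/z3.png',cv2.hconcat([z(A,350,165,120,90),z(B,230,265,160,120)]))
E
```

```text
time_s: 3.55
ee_pos: [0.5567, -0.2817, 0.2715]
ee_rot: [-1.571, 0.005, 2.915]
ft_force: [7.4, 0.4, -0.7]
finger_gap: 0.131
time_s: 3.63
ee_pos: [0.5561, -0.2815, 0.272]
ee_rot: [-1.571, 0.004, 2.915]
ft_force: [4.6, 1.7, 1.6]
finger_gap: 0.13
```

View pics/z3.png

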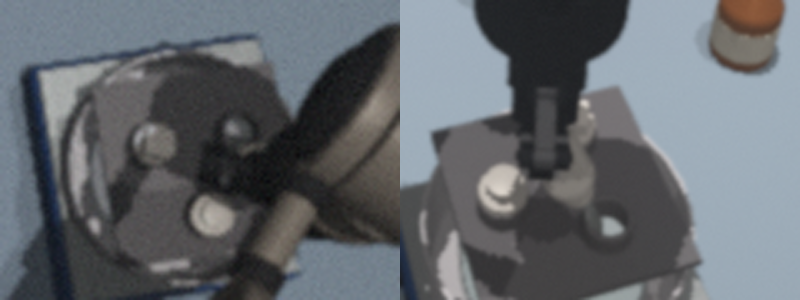

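```bash
python3 - <<'E'
import cv2
B=cv2.imread('pics/s3.png')[300:400,260:380]
B=cv2.resize(B,(720,600),interpolation=cv2.INTER_CUBIC); B=cv2.convertScaleAbs(B,alpha=1.4,beta=20)
cv2.imwrite('pics/z3b.png',B)
E
```

```text
(no output)
```

View pics/z3b.png

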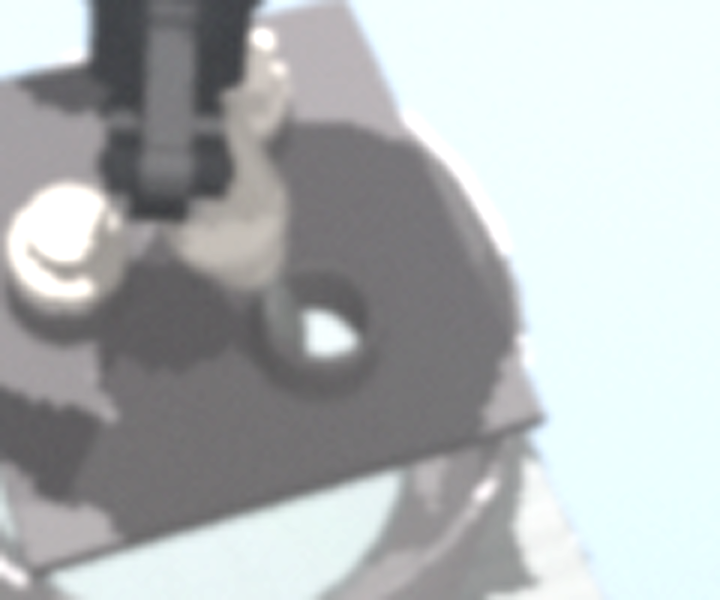

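```bash
python3 -m jog '[[5,0,0,10,0],[5,0,0,25,0],[5,0,0,42,0],[5,0,0,60,0],[5,0,0,60,0]]'; python3 -m jog '[[5,0,0,0,0]]';python3 - <<'E'
from h import *
a=grab('top','t4'); b=grab('side','s4')
B=cv2.imread('pics/s4.png')
cv2.imwrite('pics/z4.png',cv2.convertScaleAbs(cv2.resize(B[230:380,220:420],(800,600),interpolation=cv2.INTER_CUBIC),alpha=1.3,beta=10))
E
```

```text
time_s: 4.15
ee_pos: [0.5554, -0.2827, 0.3349]
ee_rot: [-1.568, 0.004, 2.914]
ft_force: [0.7, -0.7, 0.6]
finger_gap: 0.128
time_s: 4.23
ee_pos: [0.555, -0.2822, 0.3315]
ee_rot: [-1.57, 0.0, 2.914]
ft_force: [-1.4, 0.8, -1.3]
finger_gap: 0.128
```

View pics/z4.png

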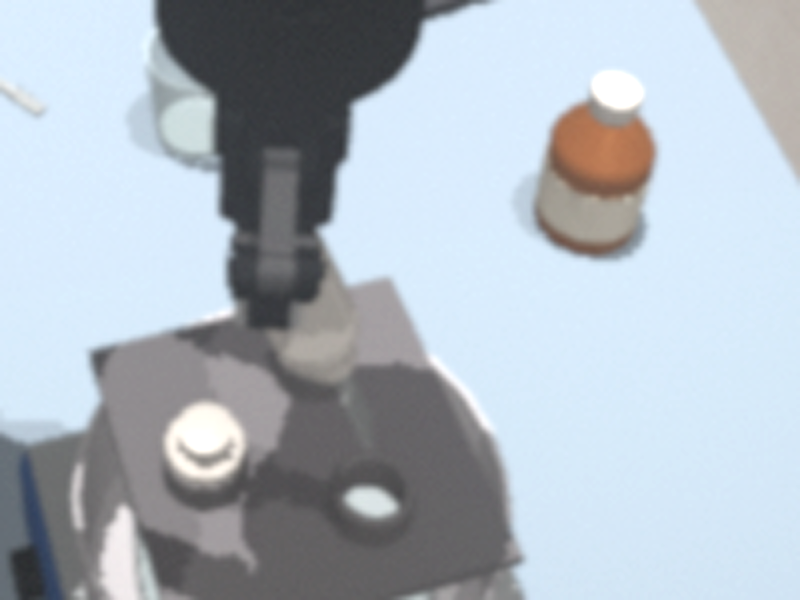

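```bash
cat > tilt.py <<'E'
from h import *
from scipy.spatial.transform import Rotation as R
def run(tag,lo=-.12,hi=.0):
    d=load(tag); s=bot.get_state(); p=np.array(s['ee_pos']); M=R.from_euler('xyz',s['ee_rot']).as_matrix()
    j=M[:,2]; t=M[:,1]; x=np.array([-j[1],j[0],0]); x/=np.linalg.norm(x)
    if x[0]<0: x=-x
    g=p+.006*t; Q=cloud(d)-g
    a,b,c=Q@x,Q@j,Q[...,2]
    return d,a,b,c,g,x,j
E
python3 - <<'E'
from tilt import *
d,a,b,c,g,x,j=run('s4'); print(g,x,j)
m=(abs(a-.03)<.045)&(abs(b)<.02)&(c<-.03)&(c>-.11)
for v,u in zip(*np.nonzero(m)):
    if c[v,u]<-.055: print(u,v,(a[v,u]*1000).round(1),(b[v,u]*1000).round(1),(c[v,u]*1000).round(1),d['pixels'][v,u])
E
```

```text
[ 0.55463277 -0.28182406  0.32369805] [ 0.97432404 -0.22515034  0.        ] [-2.25150287e-01 -9.74323822e-01 -6.62526280e-04]
306 324 28.6 2.5 -59.1 [94 94 92]
307 324 30.7 -4.0 -68.6 [83 83 83]
303 325 24.4 4.5 -58.9 [93 91 89]
304 325 25.9 3.3 -60.5 [90 89 87]
305 325 27.3 3.3 -60.4 [88 88 87]
306 325 28.7 2.7 -61.1 [86 86 86]
307 325 30.4 -0.3 -65.5 [81 82 82]
303 326 24.7 2.5 -64.3 [75 74 73]
304 326 26.1 2.7 -63.8 [76 76 76]
305 326 27.4 3.6 -62.3 [79 80 79]
306 326 28.9 3.0 -63.1 [84 84 85]
307 326 30.3 2.2 -64.2 [83 84 84]
308 326 32.6 -5.1 -75.0 [78 79 79]
304 327 26.2 2.9 -65.9 [72 72 72]
305 327 27.5 4.4 -63.6 [80 80 80]
306 327 29.0 3.3 -65.1 [85 86 86]
307 327 30.5 2.2 -66.7 [85 86 85]
308 327 32.4 -1.8 -72.5 [80 81 81]
305 328 27.6 4.6 -65.8 [83 83 83]
306 328 29.1 4.3 -66.1 [92 93 92]
307 328 30.6 2.7 -68.3 [86 88 87]
308 328 32.4 -0.6 -73.2 [79 80 81]
309 328 34.3 -4.0 -78.1 [75 76 76]
305 329 27.7 5.6 -66.7 [88 89 89]
306 329 29.1 5.3 -66.9 [96 97 97]
307 329 30.7 3.9 -68.9 [87 88 88]
308 329 32.5 0.2 -74.4 [79 81 80]
309 329 34.3 -2.8 -78.8 [75 76 76]
305 330 27.7 7.
[... 1231 characters left out ...]
.2 -84.0 [78 79 80]
311 336 37.9 2.1 -88.6 [76 77 78]
308 337 33.2 7.0 -84.0 [73 72 73]
309 337 34.5 7.2 -83.5 [77 77 78]
310 337 35.8 8.1 -81.9 [78 79 78]
311 337 37.9 3.4 -89.1 [77 78 77]
312 337 39.9 -0.2 -94.7 [74 74 75]
309 338 34.7 7.3 -85.9 [75 75 76]
310 338 36.2 7.1 -86.0 [77 77 78]
311 338 37.7 6.0 -87.6 [77 78 78]
312 338 39.6 3.1 -92.2 [74 75 75]
309 339 34.9 7.7 -87.8 [74 73 74]
310 339 36.2 8.2 -86.8 [77 77 77]
311 339 37.9 6.6 -89.2 [77 78 78]
312 339 39.6 4.1 -93.1 [74 75 76]
310 340 36.4 8.2 -89.5 [75 74 76]
311 340 37.9 7.6 -90.2 [79 79 80]
312 340 39.7 5.4 -93.7 [76 77 77]
310 341 36.7 8.0 -92.4 [74 73 75]
311 341 38.2 7.4 -93.2 [76 76 77]
312 341 39.6 7.3 -93.1 [78 77 78]
```

```bash
python3 -m jog '[[5,0,20,0,3],[5,0,50,0,6],[5,0,82,0,9],[5,0,114,0,12],[5,-2,146,0,15]]'; python3 -m jog '[[5,0,32,0,3],[5,-2,64,0,6],[5,-4,96,0,9],[5,-6,128,0,12],[5,-8,160,0,14]]';python3 -m jog '[[5,-1,30,-2,0],[5,-2,55,-5,0],[5,-3,75,-8,0],[5,-4,90,-10,0],[5,-4,90,-10,0]]'; python3 -m jog '[[5,0,0,0,0]]';python3 - <<'E'
from h import *
a=grab('top','t5'); b=grab('side','s5')
B=cv2.imread('pics/s5.png');A=cv2.imread('pics/t5.png')
f=lambda B:cv2.convertScaleAbs(cv2.resize(B,(400,400),interpolation=cv2.INTER_CUBIC),alpha=1.3,beta=10)
cv2.imwrite('pics/z5.png',cv2.hconcat([f(A[80:240,160:320]),f(B[60:220,220:380])]))
E
```

```text
time_s: 4.75
ee_pos: [0.5526, -0.1346, 0.3295]
ee_rot: [-1.572, -0.003, -3.105]
ft_force: [0.2, 1.2, -1.1]
finger_gap: 0.125
time_s: 5.17
ee_pos: [0.5443, 0.0254, 0.3298]
ee_rot: [-1.572, -0.003, -2.86]
ft_force: [1.0, -0.1, -0.6]
finger_gap: 0.126
time_s: 5.58
ee_pos: [0.5401, 0.1165, 0.3193]
ee_rot: [-1.572, -0.004, -2.859]
ft_force: [-0.4, 0.5, -0.2]
finger_gap: 0.13
time_s: 5.67
ee_pos: [0.5407, 0.1143, 0.32]
ee_rot: [-1.571, -0.003, -2.861]
ft_force: [0.9, 0.2, -0.7]
finger_gap: 0.127
```

View pics/z5.png

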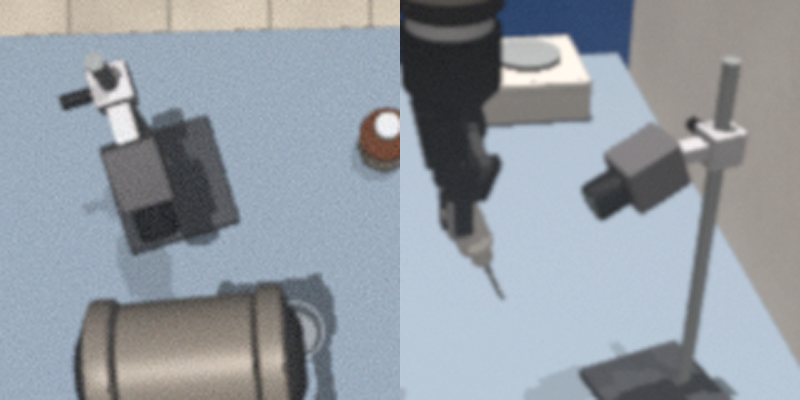

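```bash
cat > meas.py <<'E'
import sys
from tilt import *
d,a,b,c,g,x,j=run(sys.argv[1]); print('g',g,'xang',np.degrees(np.arctan2(x[1],x[0])))
k=(abs(a-.033)<.03)&(abs(b)<.012)&(c<-.04)&(c>-.11)
v,u=np.nonzero(k); m=c[v,u]
print('pix',u.min(),u.max(),v.min(),v.max(),'n',k.sum())
cp=k&(c<-.065)
A,C,Bb=a[cp],c[cp],b[cp]
print('n',cp.sum(),'b',np.percentile(Bb,[2,50,98]),'c min',np.percentile(C,[0,2,10]))
s=np.linalg.lstsq(np.c_[C,Bb,np.ones(len(C))],A,rcond=None)[0]; print('a = s*c..',s,'tilt',np.arctan(-s[0]),'yaw slope',s[1],'a at c=-.08',s[0]*-.08+s[2])
# minimum-area silhouette in jaw-normal plane
r=cv2.fitLine((np.c_[A,C]*1000).astype(np.float32),cv2.DIST_L2,0,.01,.01).ravel(); print('line',r,np.arctan(abs(r[0]/r[1])))
# pixel silhouette by ray onto plane b=0
E
python3 meas.py s5
```

```text
g [0.54117151 0.11320233 0.31468412] xang 15.975269765590287
pix 248 261 160 179 n 71
n 25 b [-0.00748634  0.00513236  0.00829358] c min [-0.09418197 -0.09352153 -0.09052854]
a = s*c.. [-3.86489051e-01  1.39431092e-01 -1.45147388e-04] tilt 0.36880502257436076 yaw slope 0.13943109172462917 a at c=-.08 0.0307739766636081
line [  0.3649014  -0.9310462  31.007547  -79.30157  ] 0.37352687
```

```bash
python3 -m jog '[[5,0,10,-2,0],[5,0,20,-5,0],[5,1,27,-7,0],[5,1,31,-7.5,0],[5,1,31,-7.5,0]]'; python3 -m jog '[[5,0,0,0,0],[5,0,0,0,0],[5,0,0,0,0]]';python3 - <<'E'
from h import *
a=grab('top','t6'); b=grab('side','s6')
B=cv2.imread('pics/s6.png');A=cv2.imread('pics/t6.png')
f=lambda B:cv2.convertScaleAbs(cv2.resize(B,(400,400),interpolation=cv2.INTER_CUBIC),alpha=1.3,beta=10)
cv2.imwrite('pics/z6.png',cv2.hconcat([A[80:240,160:320] is not None and f(A[80:240,160:320]),f(B[100:200,230:330])]))
E
python3 meas.py s6
```

```text
time_s: 6.18
ee_pos: [0.5422, 0.146, 0.3134]
ee_rot: [-1.571, -0.001, -2.861]
ft_force: [0.2, 0.1, -1.3]
finger_gap: 0.126
time_s: 6.43
ee_pos: [0.5424, 0.1448, 0.314]
ee_rot: [-1.571, 0.0, -2.863]
ft_force: [1.0, -0.4, -0.7]
finger_gap: 0.129
g [0.54237987 0.14474933 0.30793122] xang 15.981326619321326
pix 247 259 154 173 n 65
n 22 b [-0.00465885  0.00581409  0.00832163] c min [-0.09451173 -0.09366163 -0.09099029]
a = s*c.. [-3.89158490e-01  1.27716950e-01  8.54178219e-05] tilt 0.3711254517985567 yaw slope 0.1277169503876063 a at c=-.08 0.03121809701938968
line [  0.35838968  -0.9335721   31.315279   -78.90622   ] 0.3665424
```

View pics/z6.png

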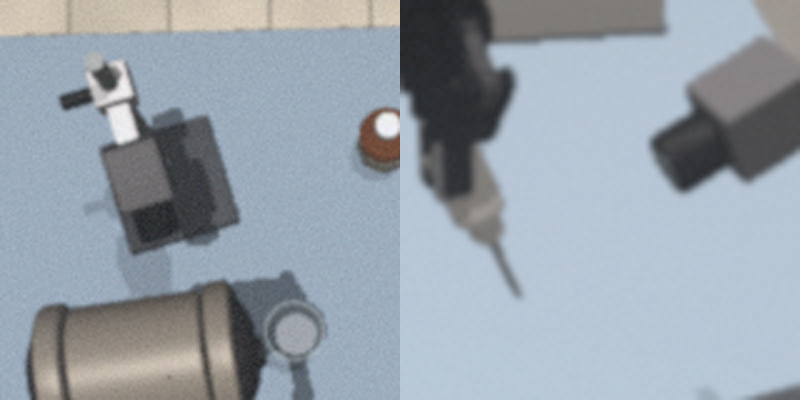

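```bash
python3 - <<'E'
from h import *
d=load('s6'); P=cloud(d)
m=(P[...,2]>.196)&(P[...,2]<.21)&(np.hypot(P[...,0]-.57,P[...,1]+.26)<.07)
nl,l,st,ce=cv2.connectedComponentsWithStats(m.astype(np.uint8))
for i in range(1,nl):
    if st[i,4]>8: print(st[i,4],ce[i],np.nanmean(P[l==i],0))
a=load('s0' if 0 else 'side0')['pixels'].astype(int); b=d['pixels'].astype(int)
print('diff beaker',abs(a-b)[235:270,255:285].mean(),'bottle',abs(a-b)[250:290,355:385].mean(),'spat',abs(a-b)[225:258,178:230].mean(),'clamp',abs(a-b)[190:208,185:216].mean())
s=bot.get_state(); print(s['time_s'],s['joint_velocities'].round(4),s['finger_gap'])
E
```

```text
176 [298.27272727 311.56818182] [ 0.58858759 -0.22757012  0.20470848]
161 [270.46583851 337.19875776] [ 0.53674473 -0.26618012  0.20472974]
diff beaker 16.24920634920635 bottle 4.3975 spat 26.274475524475523 clamp 3.7789725209080047
6.5333 [ 0.0001  0.0006  0.0006  0.0006 -0.0002 -0.0007] 0.12510278851092108
```

```bash
python3 -c "
from cell import sign_off
print(sign_off())"
```

```text
the job is handed in; nothing more can be done
None
```

I drew the coupon holder out by its grip and handed the job in at about 6.5 s, with the gripper still holding the coupon in front of the inspection camera. I got no verdict back.

The moves can't tilt the tool. So I lifted the holder 40 mm, leaned the coupon against the neck rim and moved the gripper sideways, which pivoted the bar in the jaws. Contact force stayed below about 10 N. I then lifted it clear and carried it to the camera.

**Last checks** (against the tolerances given):

| Check | Result | Tolerance |
|---|---|---|
| Coupon centre to focus, from depth | about 1 mm on each axis (calibration good to about 2 mm) | 15 mm |
| Tilt against the 0.40 rad wanted | measured about 0.37 rad, so 0.03 off (first reading after the pivot was about 0.35) | 0.17 rad |
| Face direction, taken from the tool's yaw | within 0.1° of the camera's | 0.17 rad |
| Arm | at rest, jaws closed on the bar | – |
| Knob and square plugs | within 0.2 mm of their start | 8 mm |

**Less certain:**
- **Face direction:** a rough depth fit on the coupon, from only 22 points, hinted at about 0.13 rad of yaw. I put this down to mixed edge and face pixels and did not correct for it.
- **Bystanders:** the bottle and clamp looked unchanged in the picture. The beaker and spatula areas differed from the first picture. I took that to be the arm's shadow and did not measure their positions again. The tool's path stayed well above both.

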